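Line the mixing pot and lock the pot holder's jaw

ROBOT

A 6-joint arm with a two-finger parallel gripper is mounted at the origin on the work surface. World frame = base frame: x ahead of the robot, y to its left, z up, the work surface at z = 0. Lengths are in m, angles in rad, forces in N, time in s.
With the tool pointing down it reaches from about 0.3 to 1 m from the base axis. Payload 5.1 kg.
Tool frame: the origin (TCP) lies between the finger pads; the fingertips stand 8 mm ahead of it and the grasp point (between the pads) lies 11 mm behind it; x points along the fingers, z is the direction in which the jaws open and shut, and the axes are right-handed (so a half turn about x gives the same grasp; the last joint's range is limited). The gripper opens to 95 mm and grips with 3 to 60 N. Pads are 20 mm wide; open, the fingers measure 119 mm over their backs; the gripper's body (75 mm by 180 mm) begins 59 mm behind the grasp point.
Start: joints at [1.205, 0.124, 1.65, -0, 1.367, -0.083], TCP at [0.181, 0.624, 0.223] pointing down, gripper open.
Joint ranges: [-2.61, 2.61], [-1.02, 2.33], [0.03, 2.71], [-1.35, 4.49], [0.32, 2.68], [-2.91, 2.91]. Speed limits (rad/s): [2.57, 2.57, 3.14, 3.14, 3.14, 3.14].

INTERFACE

Orientations are given as a unit quaternion [x, y, z, w].
In Python, from rig import sensors, eyes, env gives the robot as it stands.
- The arm moves only by the tool carry_out, never from a script. Its argument "moves" is text: rows parted by semicolons, each of 7 numbers parted by spaces: the shift along the tool's x, y, z in m, then the turn, a rotation vector about the tool's x, y, z in degrees, then the opening, from 0 (shut) to 1 (fully open). In form: x y z wx wy wz gripper; .... A call has 1 to 20 rows; each row shifts and turns the pose as measured when the row begins, along the tool's axes as they then stand; what a row does not reach is not made up. A row lasts 1/12 s, in which the tool goes at most 41.7 mm and 7.16 degrees, less where a joint would pass 70% of its speed; a pose out of reach is approached as far as the arm can. A call with a gripper value outside its range is refused whole. The fingers move at their own pace and stop on an object; the grip force is fixed at half the most. Time passes only in rows, so rows that do not move let the fingers close. It gives the time, the measured TCP pose, the force and the opening at its end, in the units of the state.
- sensors.get_obs(): the state, without advancing time (a new reading comes with each control period).
- eyes.capture(name): name is "scene" or "top" or "wrist"; returns a dict with "image" (400x640x3 uint8, red, green, blue), "fx", "fy", "cx", "cy" (pixels), "D" ([k1, k2, p1, p2, k3] as OpenCV has them; the pictures are not rectified), "R" (3x3) and "t" (3): a world point X has camera coordinates R X + t. Camera axes: x right, y down, z forward; pixel columns grow to the right and rows downward; lengths in m; the calibration is good to about 2 mm. A picture is of the moment at which its call begins. There is no depth.
- env.job_done(): hands the job in, once; it reports no verdict.
The state is a dict: "t": time; "joint_positions": joint angles; "joint_vel": joint speeds; "effort": joint torques, N m; "tcp_pos": TCP position; "tool_rot": TCP orientation; "wrist_force": force on the tool from outside, world axes, zero at the start; "wrist_torque": the same for the moment, N m; "gripper_width": finger opening in m.
Only numpy, scipy, OpenCV 4.12 (cv2) and the standard library are available. Lean on these libraries where they do the work, as an engineer would, in place of code of your own. Each camera call takes 0.05 s, during which the arm holds its last target. There are 200 camera calls.

TASK

Get the mixing pot ready for stirring: stand the tall, clean insert cup upright inside the metal pot in the holder, set down on the pot's floor without dropping it, and let it go. Then pull up the knob of the lock pin, slide the jaw one hole towards the pot so that it closes on the pot, and let the pin go fully home in that hole. Do not let go: finish while still holding the knob, with the pin fully down and the jaw locked, and leave the low tub and the tin where they are.

Things in the scene. Friction and masses are not known exactly. Their poses are not given: they have to be found in the camera images.
- holder: mixing-pot holder screwed to the bench: grey base plate 110 x 345 mm, 8 mm thick. Origin on the bench; y runs along the rail towards the pot, x across, z up. Along y: a fixed V jaw with two rubber pads at the +y end, the pot's place (axis at y = +85 mm), then a 30 mm square steel rail, y = +28 to -165 mm, top 50 mm above the bench, with seven 10 mm lock holes 25 mm apart
- pot_seat (a point): point on the base plate's top (8 mm above the bench) where the pot's axis stands when the pot is against the fixed jaw
- next_hole (a point): centre of the rail's lock hole to go to, on the rail's top 50 mm above the bench: the one next to the starting hole on the pot's side (holder y = -10 mm; the start hole is at y = -35 mm). At the start it is hidden under the jaw's sleeve
- jaw (a joint): travel of the sliding jaw along the holder's +y, m: 0 = start (within 1 mm), 0.025 = next hole, closed round the pot with about 2 mm play; a pot that stands short is pushed along. Steel sleeve on the rail, 42 mm wide, 80 mm long, top 55 mm above the bench, its V with two rubber pads (33 to 53 mm above the bench) at the pot end. Slides with about 3 N of friction
- knob (a joint): lift of the lock pin's knob, m: 0 = pin fully home in a hole; the round-nosed 8 mm pin is clear of the rail from 0.009 on; 0.014 = upper stop. A spring pulls it down (6 N at 0, 10 N at 0.012). Between holes the pin rests on the rail at 0.009 and snaps down within about 1 mm of a hole
- knob_grip (a point): middle of the black round pull knob on top of the sliding jaw (the only knob), 28 mm diameter, 22 mm high, above an 18 mm wide barrel; with the pin home it is 87 mm above the bench (knob underside 76, top 98 mm). Dragging the knob along the rail drags the jaw with it
- pot: bare aluminium mixing pot, open on top, slightly conical, loose on the base plate between the jaws: 76 mm high, outer diameter 60 mm at the foot and 71 mm at the rim, wall 2.5 mm, floor 4 mm thick. Origin at the centre of its underside, z up. It starts 2 to 8 mm short of the fixed jaw
- insert: insert cup: tall white plastic cup, open on top, slightly conical, upright on the bench: 100 mm high, outer diameter 50 mm at the foot and 63 mm at the rim, wall 2 mm, about 40 g. Origin at the centre of its underside, z up. Fits into the pot with about 3 mm play all round; on the pot's floor its rim is 28 mm above the pot's rim
- tub: bystander: low white plastic tub, 48 mm high, 90 mm wide, too wide for the pot. Origin at the centre of its underside. It and the insert cup may stand in each other's place
- tin: bystander: closed plain steel lacquer tin, 86 mm diameter, 100 mm high, standing. Origin at the centre of its underside
Things that resemble listed ones, but are neither listed nor needed, are in the scene too. What is shaped like the pot but red is not meant. What is shaped like the insert but purple is not meant.

How it is judged:
By the outcome, as a careful person would: the job done as asked, in the order asked, and still so for the second after the job is handed in, while the arm keeps its last pose, push and grip.
It also fails if it takes over 54 s, if anything falls off the work surface, if the arm or the gripper's body presses on something with over 40 N, if the wrist force passes 120 N, or if a joint passes its speed limit or range.

## Working session

There is one attempt and no reset: what is moved stays moved. The work goes in short steps, Python scripts to look and compute and a tool call to move; the robot and the scene stay as the last step left them, time stands still between calls to the robot, and variables do not carry over. Pictures are saved under pics/ and viewed, about 8 in all and at most 12, crops included, and the job is handed in when it is done.

Besides the shell and the picture viewer there is one more tool, called as name(argument=value, ...), one argument or row to a line, values as JSON. carry_out: Moves the arm, as the interface text tells. Its arguments: {"type":"object","properties":{"moves":{"type":"string"}},"required":["moves"]}

```bash
ls; mkdir -p pics; cat > h.py <<'E'
import numpy as np, cv2
from rig import sensors, eyes, env
def cam(n):
    c=eyes.capture(n); c['K']=np.array([[c['fx'],0,c['cx']],[0,c['fy'],c['cy']],[0,0,1.]]); c['R']=np.array(c['R']); c['t']=np.array(c['t']); c['D']=np.array(c['D'],float); return c
def proj(c,X): return cv2.projectPoints(np.atleast_2d(np.array(X,float)),cv2.Rodrigues(c['R'])[0],c['t'],c['K'],c['D'])[0][:,0]
def ray(c,uv,z):
    p=cv2.undistortPoints(np.array(uv,float).reshape(-1,1,2),c['K'],c['D'])[:,0]
    d=np.c_[p,np.ones(len(p))]@c['R']; o=-c['R'].T@c['t']
    return o+d*((z-o[2])/d[:,2])[:,None]
def save(c,f,crop=None,s=1):
    im=c['image'][:,:,::-1]
    if crop: im=im[crop[1]:crop[3],crop[0]:crop[2]]
    cv2.imwrite('pics/'+f,cv2.resize(im,None,fx=s,fy=s,interpolation=cv2.INTER_CUBIC))
E
python3 - <<'E'
from h import *
import pickle
o=sensors.get_obs();print(o)
a=cam('top');b=cam('scene');pickle.dump((a,b),open('c.pkl','wb'))
cv2.imwrite('pics/1.png',cv2.resize(a['image'][:,:,::-1],(800,500)))
cv2.imwrite('pics/2.png',cv2.resize(b['image'][:,:,::-1],(800,500)))
for c in(a,b):print(-c['R'].T@c['t'],c['R'][2],c['fx'])
E
```

```text
pics
{'t': 0.0, 'joint_positions': array([ 1.20540241e+00,  1.24492252e-01,  1.65167006e+00, -1.39642578e-05,
        1.36748569e+00, -8.26201773e-02]), 'joint_vel': array([-0.00061162,  0.00106429, -0.0002108 ,  0.00125782,  0.00079188,
        0.0005412 ]), 'effort': array([-5.87678041e-04, -4.17614329e+01, -3.59922302e+01,  7.73218693e-02,
        4.93039016e-02, -1.66185350e-04]), 'tcp_pos': array([0.18118392, 0.62358824, 0.22139768]), 'tool_rot': array([-0.42494414,  0.56608057,  0.42416224,  0.56485543]), 'wrist_force': array([ 0.22861676,  0.19811466, -0.21084586]), 'wrist_torque': array([0.00176621, 0.03738846, 0.02751051]), 'gripper_width': 0.09517689977519776}
[0.30578826 0.12564119 1.07957285] [ 0.2103143   0.02426953 -0.97733254] 469.7950314918565
[1.015974   0.4705309  0.66461924] [-0.59999159 -0.40701706 -0.68872869] 418.00182038655265
```

View pics/1.png

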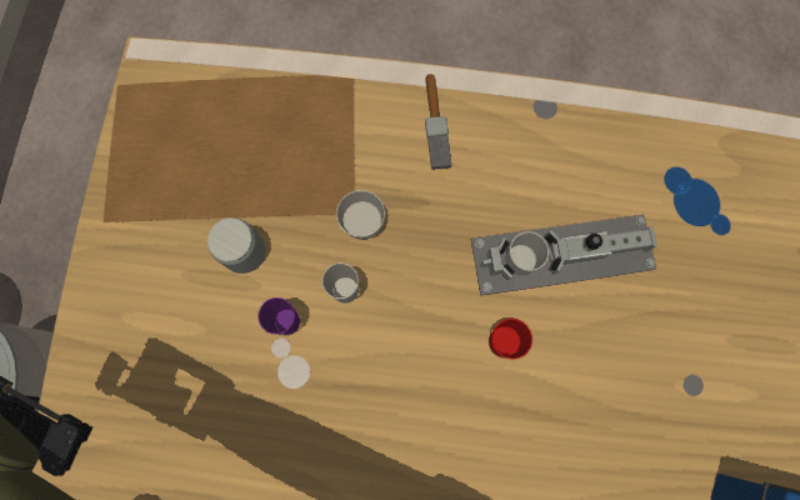

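View pics/2.png

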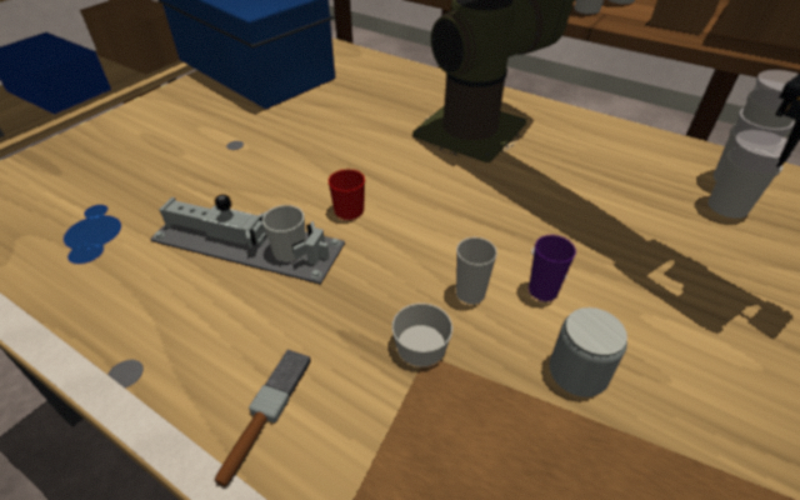

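Candidates in the top view (800-wide):
- Insert: the white tall cup at (343,282) is the choice. The low wide tub is at (361,215), and the purple cup at (279,316) is not meant.
- Pot: the aluminium pot in the holder is at (524,252). The red one at (511,339) is not meant.
- The tin is at (233,243).
- The knob is at (593,241), the only one.

Next, one close crop with a model overlay.

```bash
python3 - <<'E'
from h import *
import pickle
a,b=pickle.load(open('c.pkl','rb'))
s=1.25
P=lambda c,u,v,z: ray(c,[[u/s,v/s]],z)[0]
print('insert rim top',P(a,342,277,.1),'floor',P(a,345,287,.002),'scene rim',P(b,476,251,.1))
print('knob',P(a,593,240,.098),P(b,223,202,.087))
print('pot rim',P(a,526,251,.084),P(b,284,218,.084))
cs=[[472,240],[640,215],[655,267],[482,294]]
C=np.array([P(a,u,v,.008) for u,v in cs]);print(C)
A=cv2.resize(a['image'][120:240,200:536],None,fx=2.2,fy=2.2,interpolation=cv2.INTER_CUBIC)
B=cv2.resize(b['image'][150:296,120:400],None,fx=2.2,fy=2.2,interpolation=cv2.INTER_CUBIC)
im=np.zeros((A.shape[0]+B.shape[0],A.shape[1],3),np.uint8);im[:A.shape[0]]=A;im[A.shape[0]:,:B.shape[1]]=B
cv2.imwrite('pics/3.png',im[:,:,::-1]);print(A.shape)
E
```

```text
insert rim top [0.46780283 0.24453814 0.1       ] floor [0.46601801 0.24819209 0.002     ] scene rim [0.46341884 0.24829609 0.1       ]
knob [ 0.58633689 -0.17921339  0.098     ] [ 0.58582156 -0.18510156  0.087     ]
pot rim [ 0.55551744 -0.06564178  0.084     ] [ 0.5565583  -0.06908405  0.084     ]
[[ 0.58308879  0.02317408  0.008     ]
 [ 0.67392642 -0.29813331  0.008     ]
 [ 0.57441016 -0.33122045  0.008     ]
 [ 0.48322238 -0.00527098  0.008     ]]
(264, 739, 3)
```

View pics/3.png

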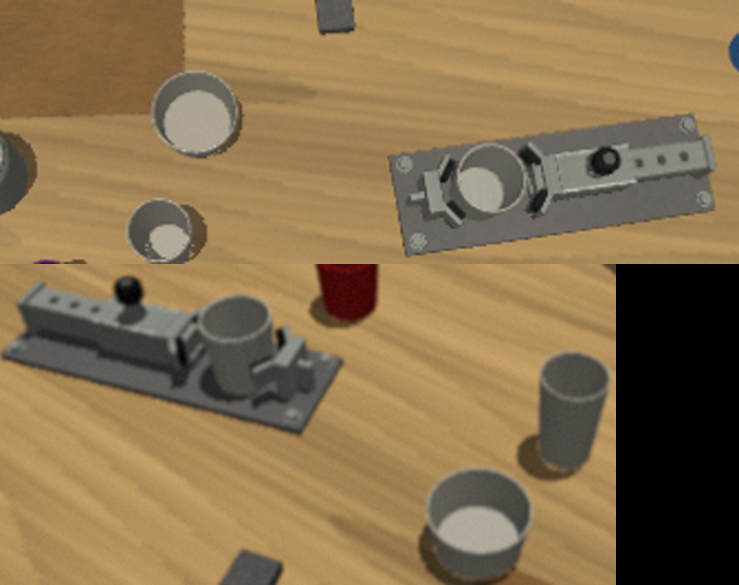

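The white cup at crop (160,232) is tall, narrow and clean, so it is the insert. The bare aluminium pot is at (490,178), between the V jaws, and the black knob is at (605,160). The low tub is at (197,115).

```bash
cat >> h.py <<'E'
from scipy.spatial.transform import Rotation as Ro
def plan(target,zdir_deg=None):
    o=sensors.get_obs(); R=Ro.from_quat(o['tool_rot']).as_matrix(); p=o['tcp_pos']
    d=R.T@(np.array(target)-p)
    print('tcp',p.round(4),'zyaw',np.degrees(np.arctan2(R[1,2],R[0,2])).round(2),'x',R[:,0].round(3),'w',round(o['gripper_width'],4),'F',o['wrist_force'].round(1),'t',round(o['t'],2))
    print('tool shift mm',(d*1000).round(1))
    if zdir_deg is not None:
        a=np.radians(zdir_deg); z=np.array([np.cos(a),np.sin(a),0]); x=np.array([0,0,-1.]); T=np.c_[x,np.cross(z,x),z]
        print('rotvec deg',np.degrees(Ro.from_matrix(R.T@T).as_rotvec()).round(2))
E
python3 - <<'E'
from h import *
import pickle
a,b=pickle.load(open('c.pkl','rb'))
s=1.25
print('tub',ray(a,[[361/s,210/s]],.048),'purple',ray(a,[[279/s,315/s]],.1),'tin',ray(a,[[230/s,238/s]],.1))
plan([.466,.247,.22],0)
plan([.466,.247,.22],180)
o=sensors.get_obs();print(Ro.from_quat(o['tool_rot']).as_matrix().round(3))
E
```

```text
tub [[0.60393258 0.23425166 0.048     ]] purple [[0.39034655 0.34073972 0.1       ]] tin [[0.51143599 0.44821606 0.1       ]]
tcp [0.1812 0.6236 0.2215] zyaw 73.8 x [-0.001 -0.002 -1.   ] w 0.0952 F [-0.1 -0.9  0. ] t 0.1
tool shift mm [   2.  -378.6 -282.2]
rotvec deg [ 7.38e+01 -1.00e-01  6.00e-02]
tcp [0.1812 0.6236 0.2215] zyaw 73.8 x [-0.001 -0.002 -1.   ] w 0.0952 F [-0.1 -0.9  0. ] t 0.1
tool shift mm [   2.  -378.6 -282.2]
rotvec deg [-1.062e+02 -7.000e-02 -1.000e-01]
[[-0.001 -0.96   0.279]
 [-0.002  0.279  0.96 ]
 [-1.     0.    -0.002]]
```

carry_out(
  moves="0 -.0315 -.0235 0 0 0 1;0 -.0315 -.0235 0 0 0 1;0 -.0315 -.0235 0 0 0 1;0 -.0315 -.0235 0 0 0 1;0 -.0315 -.0235 0 0 0 1;0 -.0315 -.0235 0 0 0 1;0 -.0315 -.0235 0 0 0 1;0 -.0315 -.0235 0 0 0 1;0 -.0315 -.0235 0 0 0 1;0 -.0315 -.0235 0 0 0 1;0 -.0315 -.0235 0 0 0 1;0 0 0 7 0 0 1;0 0 0 7 0 0 1;0 0 0 7 0 0 1;0 0 0 7 0 0 1;0 0 0 7 0 0 1",
)

```text
t: 1.43
tcp_pos: [0.45, 0.2583, 0.2121]
tool_rot: [-0.236, 0.672, 0.231, 0.663]
wrist_force: [-0.4, 0.1, -0.1]
gripper_width: 0.0952
```

```bash
python3 - <<'E'
from h import *
import pickle
plan([.466,.247,.22],39)
w=cam('wrist');t=cam('top');sc=cam('scene');pickle.dump((w,t,sc),open('w.pkl','wb'))
save(w,'4.png')
th=np.linspace(0,7,9)[:-1]
print('pred rim',proj(w,[.466,.247,.1]),'foot',proj(w,[.466,.247,0]),'tip',)
E
```

```text
tcp [0.45   0.2583 0.2121] zyaw 38.61 x [-0.01  -0.011 -1.   ] w 0.0952 F [-0.4  0.1 -0.1] t 1.43
tool shift mm [ -8.  -18.8   5.3]
rotvec deg [-0.39 -0.82  0.14]
pred rim [[327.66476357 215.9473328 ]] foot [[327.06070446 189.90678597]] tip
```

View pics/4.png

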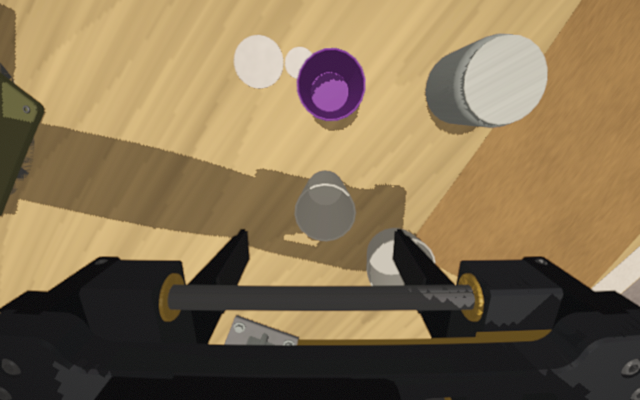

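The wrist view shows the insert's rim disc centred at about (325,212), spanning 296–355 and 183–241. The purple cup at (331,84) is clear of the finger line.

```bash
python3 - <<'E'
from h import *
import pickle
w,t,sc=pickle.load(open('w.pkl','rb'))
p=ray(w,[[325.5,212]],.1)[0];print(p)
plan([p[0],p[1],.085],39)
E
```

```text
[0.46157663 0.24895676 0.1       ]
tcp [0.4499 0.2587 0.2122] zyaw 39.17 x [-0.009 -0.011 -1.   ] w 0.0951 F [ 0.9 -0.3 -0.2] t 1.58
tool shift mm [127.2 -14.6   4.7]
rotvec deg [ 0.17 -0.8   0.13]
```

carry_out(
  moves="0 -.017 .005 0 -.8 0 1;0 0 0 0 0 0 1;.03 0 0 0 0 0 1;.035 0 0 0 0 0 1;.035 0 0 0 0 0 1;.02 0 0 0 0 0 1;0 0 0 0 0 0 1",
)

```text
t: 2.17
tcp_pos: [0.4659, 0.251, 0.0916]
tool_rot: [-0.244, 0.661, 0.244, 0.667]
wrist_force: [-1.7, -1.1, 0.1]
gripper_width: 0.0953
```

```bash
python3 - <<'E'
from h import *
plan([.464,.2475,.085],39)
E
```

```text
tcp [0.4659 0.251  0.0916] zyaw 40.33 x [ 0.007  0.002 -1.   ] w 0.0953 F [-1.7 -1.1  0.1] t 2.17
tool shift mm [ 6.5 -1.4 -3.8]
rotvec deg [1.33 0.42 0.17]
```

carry_out(
  moves=".007 -.001 -.004 1 .4 0 1;0 0 0 0 0 0 1;0 0 0 0 0 0 0.5;0 0 0 0 0 0 0.4;0 0 0 0 0 0 0.4;0 0 0 0 0 0 0.4;0 0 0 0 0 0 0.4;0 0 0 0 0 0 0.4;0 0 0 0 0 0 0.4;0 0 0 0 0 0 0.4",
)

```text
t: 3.0
tcp_pos: [0.4669, 0.25, 0.092]
tool_rot: [-0.24, 0.661, 0.238, 0.669]
wrist_force: [-0.2, 0.0, -0.7]
gripper_width: 0.0606
```

```bash
python3 - <<'E'
from h import *
plan([.464,.2475,.085],39)
w=cam('wrist');save(w,'5.png',(160,100,480,400),1.5)
E
```

```text
tcp [0.4669 0.25   0.092 ] zyaw 39.52 x [ 0.011  0.002 -1.   ] w 0.0606 F [-0.2  0.  -0.7] t 3.0
tool shift mm [ 7.  -0.1 -3.9]
rotvec deg [0.52 0.57 0.32]
```

View pics/5.png

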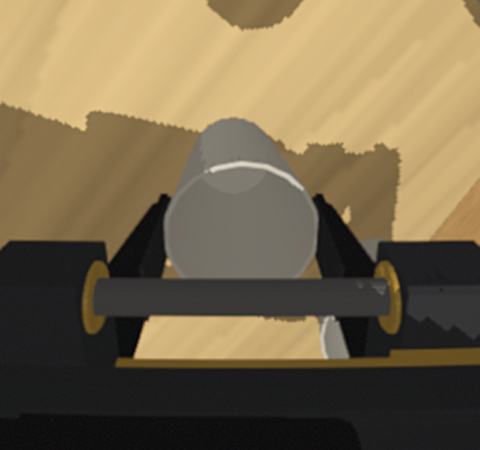

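The fingers hold the cup at the rim, with the cup centred at crop (242,225). The opening is 60.6 mm, which fits the cone. I'll lift gently and check.

carry_out(
  moves="-.01 0 0 0 0 0 0.4;-.015 0 0 0 0 0 0.4;-.02 0 0 0 0 0 0.4;-.02 0 0 0 0 0 0.4;-.025 0 0 0 0 0 0.4;-.025 0 0 0 0 0 0.4;-.025 0 0 0 0 0 0.4;-.02 0 0 0 0 0 0.4;0 0 0 0 0 0 0.4",
)

```text
t: 3.8
tcp_pos: [0.4628, 0.2488, 0.2608]
tool_rot: [-0.24, 0.664, 0.238, 0.667]
wrist_force: [1.3, 0.6, 1.0]
gripper_width: 0.0607
```

```bash
python3 - <<'E'
from h import *
plan([.556,-.067,.26],15.5)
w=cam('wrist');s=cam('scene')
A=cv2.resize(w['image'][100:400,160:480],(400,375));B=cv2.resize(s['image'][80:280,300:520],(400,364))
im=np.zeros((375,800,3),np.uint8);im[:,:400]=A;im[:364,400:]=B;cv2.imwrite('pics/6.png',im[:,:,::-1])
E
```

```text
tcp [0.4628 0.2488 0.2608] zyaw 39.52 x [ 0.006 -0.    -1.   ] w 0.0607 F [1.3 0.6 1. ] t 3.8
tool shift mm [   1.4 -302.9 -129. ]
rotvec deg [24.02  0.28  0.16]
```

View pics/6.png

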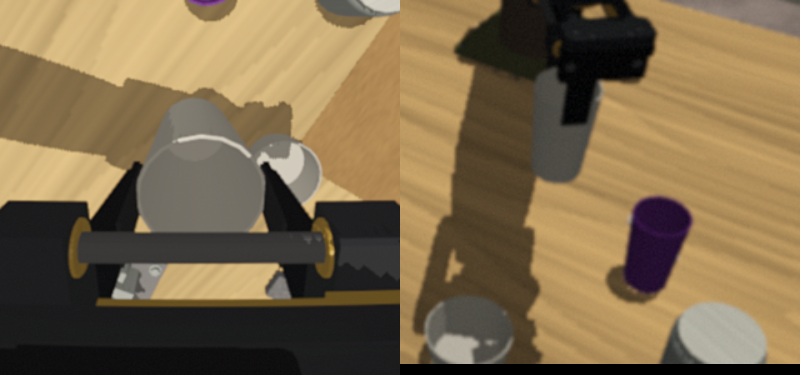

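The cup is lifted and hangs upright between the fingers. I'll carry it over the pot and turn there.

carry_out(
  moves="0 -.02 -.0085 0 0 0 .4;0 -.0337 -.0143 0 0 0 .4;0 -.0337 -.0143 0 0 0 .4;0 -.0337 -.0143 0 0 0 .4;0 -.0337 -.0143 0 0 0 .4;0 -.0337 -.0143 0 0 0 .4;0 -.0337 -.0143 0 0 0 .4;0 -.0337 -.0143 0 0 0 .4;0 -.0337 -.0143 0 0 0 .4;0 -.02 -.0085 0 0 0 .4;0 0 0 6 0 0 .4;0 0 0 6 0 0 .4;0 0 0 6 0 0 .4;0 0 0 6 0 0 .4;0 0 0 0 0 0 .4;0 0 0 0 0 0 .4",
)

```text
t: 5.23
tcp_pos: [0.5424, -0.0894, 0.2119]
tool_rot: [-0.085, 0.723, 0.095, 0.679]
wrist_force: [0.6, -0.6, -0.6]
gripper_width: 0.0609
```

```bash
python3 - <<'E'
from h import *
import pickle
plan([.556,-.067,.26],15.5)
w=cam('wrist');t=cam('top');s=cam('scene');pickle.dump((w,t,s),open('w.pkl','wb'))
A=cv2.resize(w['image'][100:400,160:480],(400,375));B=cv2.resize(t['image'][100:250,320:560],(400,250));C=cv2.resize(s['image'][90:240,110:350],(400,250))
im=np.zeros((500,800,3),np.uint8);im[:375,:400]=A;im[:250,400:]=B;im[250:,400:]=C;cv2.imwrite('pics/7.png',im[:,:,::-1])
E
```

```text
tcp [ 0.5424 -0.0894  0.2119] zyaw 14.64 x [-0.063  0.005 -0.998] w 0.0609 F [ 0.6 -0.6 -0.6] t 5.23
tool shift mm [-48.7  19.3  15.9]
rotvec deg [-0.89 -3.42 -1.23]
```

View pics/7.png

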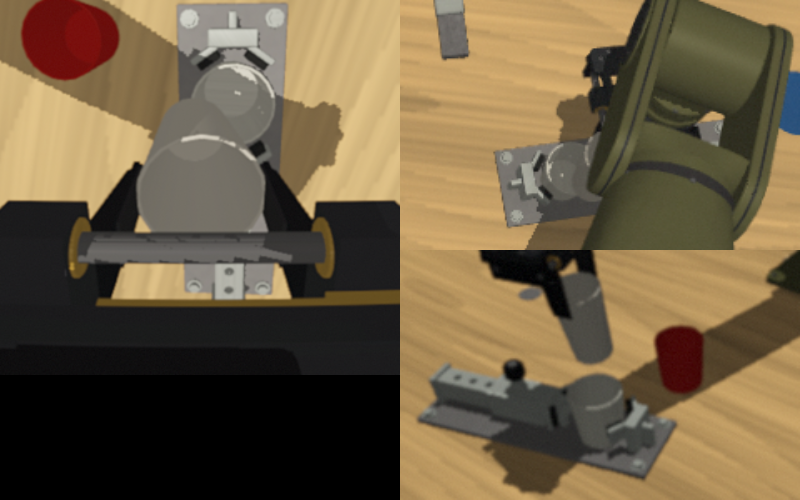

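The wrist view shows the pot rim at crop (233,104), the holder behind it, and the cup tilted about 3.5° with the tool. I'll level the tool, centre it and measure again.

```bash
python3 - <<'E'
from h import *
import pickle
w,t,s=pickle.load(open('w.pkl','rb'))
f=lambda u,v:[[u/1.25+160,v/1.25+100]]
print('pot',ray(w,f(233,104),.084),'cup rim',ray(w,f(201,188),.2119+.008))
p=ray(w,f(233,104),.084)[0]
print('pot in top/scene pix pred')
plan([.556,-.067,.215],15.5)
E
```

```text
pot [[ 0.55696155 -0.07012125  0.084     ]] cup rim [[ 0.5417299  -0.08517212  0.2199    ]]
pot in top/scene pix pred
tcp [ 0.5429 -0.0893  0.2131] zyaw 14.62 x [-0.061  0.005 -0.998] w 0.0605 F [-0.6 -0.2 -0.1] t 5.38
tool shift mm [-2.6 18.3 18.2]
rotvec deg [-0.91 -3.33 -1.18]
```

carry_out(
  moves="0 .008 .008 0 -1.8 -.6 .4;0 .008 .008 0 -1.8 -.6 .4;0 0 0 0 0 0 .4;0 0 0 0 0 0 .4",
)

```text
t: 5.72
tcp_pos: [0.5547, -0.0691, 0.2125]
tool_rot: [-0.092, 0.699, 0.091, 0.703]
wrist_force: [0.5, 0.3, -0.8]
gripper_width: 0.0609
```

```bash
python3 - <<'E'
from h import *
plan([.556,-.067,.215],15.5)
w=cam('wrist');
im=cv2.resize(w['image'][100:300,160:480],None,fx=2,fy=2,interpolation=cv2.INTER_CUBIC)
for r,(c,z) in {.0355:((.556,-.067),.084),.031:((.556,-.067),.219)}.items():
    th=np.linspace(0,2*np.pi,30);pp=proj(w,np.c_[c[0]+r*np.cos(th),c[1]+r*np.sin(th),0*th+z])
    for p in pp: cv2.circle(im,tuple(int(v) for v in (p-[160,100])*2),1,(0,255,0),-1)
cv2.imwrite('pics/8.png',im[:,:,::-1]);import pickle;pickle.dump(w,open('w.pkl','wb'))
E
```

```text
tcp [ 0.5547 -0.0691  0.2125] zyaw 14.89 x [ 0.007 -0.    -1.   ] w 0.0609 F [ 0.5  0.3 -0.8] t 5.72
tool shift mm [-2.5  1.7  1.8]
rotvec deg [-0.61  0.37  0.11]
```

View pics/8.png

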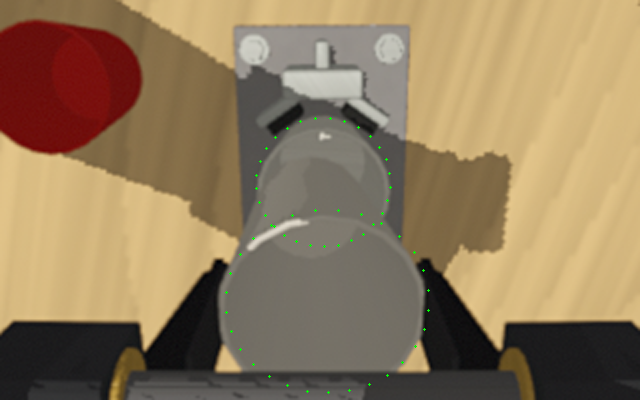

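Overlay check: the pot's rim is centred at (.555,-.067) within about 1 mm, and the cup is nearly above it. I'll descend in stages.

carry_out(
  moves="0 .002 .001 0 .4 0 .4;.015 0 0 0 0 0 .4;.015 0 0 0 0 0 .4;.012 0 0 0 0 0 .4;.01 0 0 0 0 0 .4;0 0 0 0 0 0 .4;0 0 0 0 0 0 .4",
)

```text
t: 6.35
tcp_pos: [0.5568, -0.0687, 0.1602]
tool_rot: [-0.093, 0.701, 0.09, 0.701]
wrist_force: [-0.2, -0.9, -0.1]
gripper_width: 0.0606
```

```bash
python3 -c "
from h import *
plan([.5555,-.067,.104],15.5)"
```

```text
tcp [ 0.5568 -0.0687  0.1602] zyaw 14.9 x [ 0.    -0.004 -1.   ] w 0.0606 F [-0.2 -0.9 -0.1] t 6.35
tool shift mm [56.2  2.2 -0.8]
rotvec deg [-0.6  -0.04  0.21]
```

Foot at about .068, inside the pot. I'll continue to just above the floor.

carry_out(
  moves=".008 .003 -.001 0 0 0 .4;.01 0 0 0 0 0 .4;.01 0 0 0 0 0 .4;.01 0 0 0 0 0 .4;0 0 0 0 0 0 .4;0 0 0 0 0 0 .4",
)

```text
t: 6.85
tcp_pos: [0.5574, -0.0676, 0.1212]
tool_rot: [-0.095, 0.699, 0.089, 0.703]
wrist_force: [1.6, 0.0, 0.9]
gripper_width: 0.0606
```

```bash
python3 -c "
from h import *
plan([.5555,-.067,.104],15.5)"
```

```text
tcp [ 0.5574 -0.0676  0.1212] zyaw 14.92 x [ 0.007 -0.007 -1.   ] w 0.0606 F [1.6 0.  0.9] t 6.85
tool shift mm [17.2  1.2 -1.8]
rotvec deg [-0.58  0.26  0.5 ]
```

carry_out(
  moves=".005 .001 -.002 0 0 .4 .4;.005 0 0 0 0 0 .4;.004 0 0 0 0 0 .4;0 0 0 0 0 0 .4;0 0 0 0 0 0 .4",
)

```text
t: 7.27
tcp_pos: [0.557, -0.0681, 0.1075]
tool_rot: [-0.093, 0.698, 0.091, 0.704]
wrist_force: [1.0, -2.1, 2.2]
gripper_width: 0.0608
```

carry_out(
  moves=".003 0 0 0 0 0 .4;0 0 0 0 0 0 .4",
)

```text
t: 7.43
tcp_pos: [0.5572, -0.0682, 0.1045]
tool_rot: [-0.093, 0.698, 0.091, 0.704]
wrist_force: [1.6, -1.1, -0.9]
gripper_width: 0.0606
```

carry_out(
  moves=".002 0 0 0 0 0 .4;0 0 0 0 0 0 .4",
)

```text
t: 7.6
tcp_pos: [0.5574, -0.0683, 0.1031]
tool_rot: [-0.093, 0.698, 0.09, 0.705]
wrist_force: [-0.2, -0.9, -1.5]
gripper_width: 0.0605
```

carry_out(
  moves=".002 0 0 0 0 0 .4;0 0 0 0 0 0 .4",
)

```text
t: 7.77
tcp_pos: [0.5575, -0.0686, 0.1034]
tool_rot: [-0.093, 0.698, 0.09, 0.704]
wrist_force: [0.2, -1.2, -1.4]
gripper_width: 0.0604
```

carry_out(
  moves=".002 0 0 0 0 0 .4;0 0 0 0 0 0 .4",
)

```text
t: 7.93
tcp_pos: [0.5576, -0.0687, 0.1032]
tool_rot: [-0.093, 0.698, 0.091, 0.704]
wrist_force: [0.6, 0.4, -0.7]
gripper_width: 0.0607
```

carry_out(
  moves=".004 0 0 0 0 0 .4",
)

```text
t: 8.02
tcp_pos: [0.5581, -0.0692, 0.1027]
tool_rot: [-0.094, 0.698, 0.09, 0.704]
wrist_force: [-10.9, -1.7, 33.7]
gripper_width: 0.0607
```

carry_out(
  moves=".004 0 0 0 0 0 .4",
)

```text
t: 8.1
tcp_pos: [0.5586, -0.0696, 0.1028]
tool_rot: [-0.094, 0.699, 0.09, 0.703]
wrist_force: [-9.2, 0.3, 23.9]
gripper_width: 0.0604
```

The floor is reached: +24–34 N at TCP z .103, where about .104 was expected. I'll relax and open.

carry_out(
  moves="0 0 0 0 0 0 .4;0 0 0 0 0 0 .4;0 0 0 0 0 0 .7;0 0 0 0 0 0 .9;0 0 0 0 0 0 1;0 0 0 0 0 0 1;0 0 0 0 0 0 1;0 0 0 0 0 0 1;0 0 0 0 0 0 1",
)

```text
t: 8.85
tcp_pos: [0.5555, -0.0674, 0.0988]
tool_rot: [-0.092, 0.701, 0.092, 0.701]
wrist_force: [0.5, 0.9, -0.2]
gripper_width: 0.0944
```

carry_out(
  moves="-.01 0 0 0 0 0 1;-.02 0 0 0 0 0 1;-.025 0 0 0 0 0 1;-.025 0 0 0 0 0 1;-.025 0 0 0 0 0 1;-.02 0 0 0 0 0 1;0 -.02 0 0 0 0 1;0 -.025 0 0 0 0 1;0 -.025 0 0 0 0 1;0 -.025 0 0 0 0 1;0 -.02 0 0 0 0 1;0 0 0 0 0 0 1;0 0 0 0 0 0 1",
)

```text
t: 9.93
tcp_pos: [0.5876, -0.1823, 0.242]
tool_rot: [-0.095, 0.698, 0.092, 0.704]
wrist_force: [-0.5, 0.9, -0.9]
gripper_width: 0.0955
```

```bash
python3 - <<'E'
from h import *
import pickle
plan([.586,-.181,.2],15.5)
w=cam('wrist');s=cam('scene');t=cam('top');pickle.dump((w,t,s),open('w.pkl','wb'))
A=cv2.resize(w['image'],(800,500))[60:460,150:650];C=cv2.resize(s['image'][120:240,110:300],(475,300))
im=np.zeros((400,800,3),np.uint8);im[:,:500]=A;im[:300,500:]=C[:,60:360];cv2.imwrite('pics/9.png',im[:,:,::-1])
print(proj(w,[[.586,-.181,.098],[.586,-.181,.087]]))
E
```

```text
tcp [ 0.5876 -0.1823  0.242 ] zyaw 15.15 x [ 0.009 -0.003 -1.   ] w 0.0955 F [-0.5  0.9 -0.9] t 9.93
tool shift mm [42.   1.9 -1.6]
rotvec deg [-0.35  0.48  0.32]
[[318.68791087 188.01534781]
 [318.67988841 185.48487223]]
```

View pics/9.png

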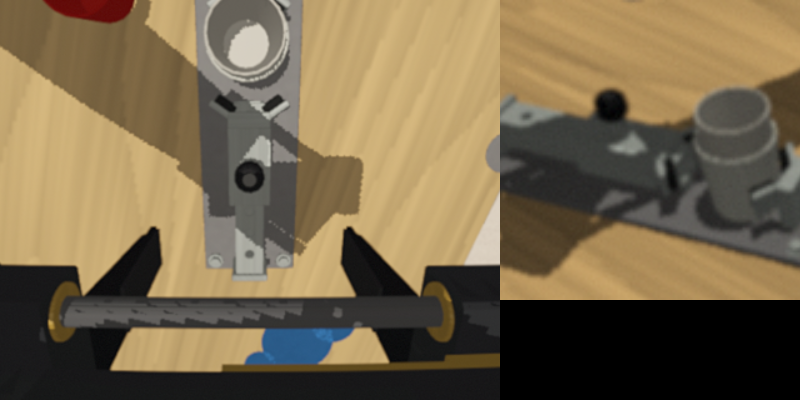

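The cup stands upright in the pot, with its rim above the pot's rim in both views. The knob is at wrist pixel (319,190).

```bash
python3 - <<'E'
from h import *
import pickle
w,t,s=pickle.load(open('w.pkl','rb'))
p=ray(w,[[319.2,190.4]],.096)[0];print(p)
e=ray(w,[[(u+150)/1.25,(v+60)/1.25] for u,v in((251,265),(248.5,8))],.008);d=e[1]-e[0];print('holder y dir',np.degrees(np.arctan2(d[1],d[0]))-90)
plan([p[0],p[1],.076],15.5)
E
```

```text
[ 0.58741158 -0.1840525   0.096     ]
holder y dir 15.592712759107641
tcp [ 0.5874 -0.1811  0.2415] zyaw 15.26 x [ 0.009 -0.003 -1.   ] w 0.0954 F [-0.1 -0.6 -0.7] t 10.08
tool shift mm [165.5  -2.   -2. ]
rotvec deg [-0.24  0.45  0.3 ]
```

carry_out(
  moves="0 -.002 0 0 .5 .3 1;.02 0 0 0 0 0 1;.03 0 0 0 0 0 1;.03 0 0 0 0 0 1;.03 0 0 0 0 0 .8;.02 0 0 0 0 0 .7;.015 0 0 0 0 0 .6;0 0 0 0 0 0 .5;0 0 0 0 0 0 .5",
)

```text
t: 10.83
tcp_pos: [0.5891, -0.1758, 0.0947]
tool_rot: [-0.098, 0.7, 0.097, 0.701]
wrist_force: [0.3, -0.7, 0.1]
gripper_width: 0.0676
```

```bash
python3 -c "
from h import *
plan([.5870,-.1835,.076],15.5)"
```

```text
tcp [ 0.5891 -0.1758  0.0947] zyaw 15.85 x [ 0.001 -0.    -1.   ] w 0.0676 F [ 0.3 -0.7  0.1] t 10.83
tool shift mm [18.7 -6.8 -4.1]
rotvec deg [0.35 0.05 0.03]
```

carry_out(
  moves=".007 -.008 -.004 0 0 0 .5;.012 0 0 0 0 0 .5;0 0 0 0 0 0 .5;0 0 0 0 0 0 .5",
)

```text
t: 11.17
tcp_pos: [0.5896, -0.1855, 0.0782]
tool_rot: [-0.099, 0.698, 0.097, 0.702]
wrist_force: [0.7, -0.5, 1.1]
gripper_width: 0.0482
```

```bash
python3 -c "
from h import *
plan([.5870,-.1835,.076],15.5)"
```

```text
tcp [ 0.5896 -0.1855  0.0782] zyaw 15.94 x [ 0.006 -0.003 -1.   ] w 0.0482 F [ 0.7 -0.5  1.1] t 11.17
tool shift mm [ 2.2  2.7 -2. ]
rotvec deg [0.44 0.31 0.24]
```

carry_out(
  moves=".003 .002 -.002 0 .3 0 .5;0 0 0 0 0 0 .2;0 0 0 0 0 0 0;0 0 0 0 0 0 0;0 0 0 0 0 0 0;0 0 0 0 0 0 0;0 0 0 0 0 0 0;0 0 0 0 0 0 0",
)

```text
t: 11.83
tcp_pos: [0.5878, -0.1849, 0.0773]
tool_rot: [-0.1, 0.699, 0.096, 0.701]
wrist_force: [-0.8, -0.2, -0.4]
gripper_width: 0.0273
```

```bash
python3 -c "
from h import *
plan([.5870,-.1835,.076],15.5)"
```

```text
tcp [ 0.5878 -0.1849  0.0773] zyaw 15.92 x [ 0.003 -0.006 -1.   ] w 0.0273 F [-0.8 -0.2 -0.4] t 11.83
tool shift mm [ 1.3  1.6 -0.4]
rotvec deg [0.42 0.09 0.37]
```

Knob gripped at 27.3 mm, home height TCP .0773. I'll lift about 12 mm.

carry_out(
  moves="-.006 0 0 0 0 0 0;-.006 0 0 0 0 0 0;-.001 0 0 0 0 0 0",
)

```text
t: 12.08
tcp_pos: [0.5877, -0.1845, 0.0876]
tool_rot: [-0.1, 0.699, 0.096, 0.701]
wrist_force: [4.1, -1.7, -10.1]
gripper_width: 0.0279
```

carry_out(
  moves="-.003 0 0 0 0 0 0;-.001 .004 0 0 0 0 0;-.001 .004 0 0 0 0 0",
)

```text
t: 12.33
tcp_pos: [0.5856, -0.177, 0.0898]
tool_rot: [-0.1, 0.699, 0.095, 0.702]
wrist_force: [4.9, -0.9, -10.8]
gripper_width: 0.0273
```

carry_out(
  moves="0 .004 0 0 0 0 0;0 .004 0 0 0 0 0;-.001 .004 0 0 0 0 0;0 .003 0 0 0 0 0",
)

```text
t: 12.67
tcp_pos: [0.5814, -0.1618, 0.0869]
tool_rot: [-0.1, 0.698, 0.095, 0.703]
wrist_force: [5.2, -2.3, -10.6]
gripper_width: 0.0275
```

```bash
python3 - <<'E'
from h import *
u=np.array([-.270,.963,0]);T=np.array([.5878,-.1847,.0773])+.025*u
o=sensors.get_obs();d=o['tcp_pos']-(T-.025*u);print('travel',d@u,'lift',d[2]); plan(T,15.5)
E
```

```text
travel 0.023766456149304466 lift 0.00959121236020051
tcp [ 0.5814 -0.1618  0.0869] zyaw 15.85 x [ 0.007 -0.005 -1.   ] w 0.0275 F [  5.2  -2.3 -10.6] t 12.67
tool shift mm [ 9.6  1.3 -0.1]
rotvec deg [0.35 0.31 0.41]
```

carry_out(
  moves=".001 .0015 0 0 0 0 0;.003 0 0 0 0 0 0",
)

```text
t: 12.83
tcp_pos: [0.581, -0.1598, 0.0818]
tool_rot: [-0.1, 0.698, 0.095, 0.703]
wrist_force: [4.2, -1.7, -8.4]
gripper_width: 0.027
```

carry_out(
  moves=".003 0 0 0 0 0 0;0 0 0 0 0 0 0",
)

```text
t: 13.0
tcp_pos: [0.5809, -0.1598, 0.0776]
tool_rot: [-0.1, 0.698, 0.095, 0.703]
wrist_force: [3.9, -0.2, -7.1]
gripper_width: 0.0272
```

```bash
cat > k.py <<'E'
from h import *
u=np.array([-.270,.963,0]);T=np.array([.5878,-.1847,.0773])+.025*u
o=sensors.get_obs();d=o['tcp_pos']-(T-.025*u);print('travel',d@u,'lift',d[2]); plan(T,15.5)
E
python3 k.py
```

```text
travel 0.02585354697216161 lift 0.0003258864016836144
tcp [ 0.5809 -0.1598  0.0776] zyaw 15.9 x [ 0.008 -0.006 -1.   ] w 0.0272 F [ 3.9 -0.2 -7.1] t 13.0
tool shift mm [ 0.3 -0.8 -0.1]
rotvec deg [0.4  0.33 0.43]
```

The pin dropped into the hole, but the arm still carries about 7 N of spring. I'll lower until that load goes to the stop.

carry_out(
  moves=".002 0 0 0 0 0 0;.001 0 0 0 0 0 0;0 0 0 0 0 0 0",
)

```text
t: 13.25
tcp_pos: [0.581, -0.1598, 0.0774]
tool_rot: [-0.1, 0.699, 0.096, 0.702]
wrist_force: [2.7, -1.9, -6.5]
gripper_width: 0.0271
```

```bash
python3 k.py
```

```text
travel 0.025812228558786753 lift 0.0001186575318104649
tcp [ 0.581  -0.1598  0.0774] zyaw 15.89 x [ 0.006 -0.005 -1.   ] w 0.0271 F [ 2.7 -1.9 -6.5] t 13.25
tool shift mm [ 0.1 -0.8 -0.1]
rotvec deg [0.39 0.24 0.34]
```

carry_out(
  moves=".003 0 0 0 0 0 0",
)

```text
t: 13.33
tcp_pos: [0.5812, -0.1603, 0.0771]
tool_rot: [-0.1, 0.699, 0.096, 0.702]
wrist_force: [-9.1, 0.9, 20.5]
gripper_width: 0.0273
```

carry_out(
  moves=".003 0 0 0 0 0 0",
)

```text
t: 13.42
tcp_pos: [0.5814, -0.1608, 0.0771]
tool_rot: [-0.1, 0.699, 0.096, 0.701]
wrist_force: [-8.6, 1.9, 14.2]
gripper_width: 0.0274
```

carry_out(
  moves=".003 0 0 0 0 0 0",
)

```text
t: 13.5
tcp_pos: [0.5814, -0.1612, 0.0771]
tool_rot: [-0.1, 0.699, 0.096, 0.701]
wrist_force: [-6.8, 3.5, 11.5]
gripper_width: 0.0274
```

Hard stop at TCP z .0771, the same as the home height before, so the pin is fully home. I'll ease the push and take a final look.

carry_out(
  moves=".001 0 0 0 0 0 0;.001 0 0 0 0 0 0",
)

```text
t: 13.67
tcp_pos: [0.5814, -0.1612, 0.0772]
tool_rot: [-0.1, 0.7, 0.096, 0.701]
wrist_force: [-1.7, 0.7, 2.2]
gripper_width: 0.0278
```

```bash
python3 k.py; python3 - <<'E'
from h import *
w=cam('wrist');s=cam('scene');t=cam('top')
A=cv2.resize(w['image'],(512,320));B=cv2.resize(t['image'],(400,250));C=cv2.resize(s['image'],(800,500))[120:400,100:500]
im=np.zeros((600,800,3),np.uint8);im[:320,:512]=A;im[320:570,:400]=B;im[320:600,400:]=C;cv2.imwrite('pics/10.png',im[:,:,::-1])
E
python3 k.py
```

```text
travel 0.024377144989148225 lift -7.100840394841379e-05
tcp [ 0.5814 -0.1612  0.0772] zyaw 15.91 x [ 0.003 -0.006 -1.   ] w 0.0278 F [-1.7  0.7  2.2] t 13.67
tool shift mm [-0.1  0.6 -0.2]
rotvec deg [0.41 0.07 0.38]
travel 0.024375571754393217 lift -0.00012405574673728104
tcp [ 0.5814 -0.1612  0.0772] zyaw 15.91 x [ 0.003 -0.006 -1.   ] w 0.0272 F [-3.8  2.1  6.4] t 13.82
tool shift mm [-0.1  0.6 -0.2]
rotvec deg [0.41 0.05 0.37]
```

View pics/10.png

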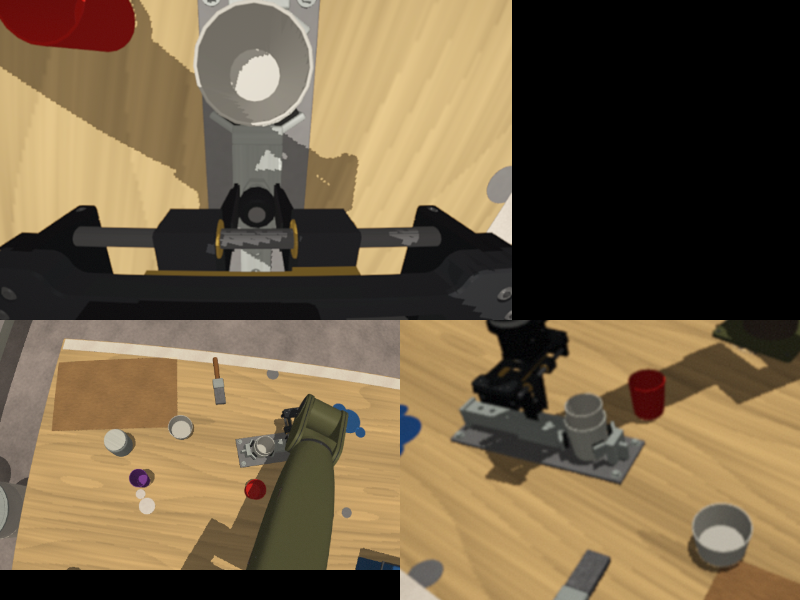

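The jaw is closed on the pot (wrist view around (255,125)). The cup stands upright in the pot at (255,65), and the tub and tin are in place. The knob is held, the pin is down and there is a light downward push of 2–6 N. Handing in.

```bash
python3 -c "
from h import *
print(env.job_done())"
```

```text
the job is handed in; nothing more can be done
None
```

The mixing pot is ready for stirring, and I handed the job in at about 13.8 s with the knob still held.

- **Cup:** I gripped the tall white insert near its rim and lowered it into the aluminium pot. It met the pot floor at TCP z .103 (about .104 expected), with 24–34 N on the wrist. I took the push off, then opened the fingers. The last pictures show it upright in the pot.
- **Jaw:** I lifted the knob about 12 mm, slid the jaw one hole towards the pot and lowered the pin. The gripper's travel read 24.4–25.9 mm, against 25 mm for one hole.
- **Pin:** At first the arm still carried about 7 N of the spring. I pressed down until it stopped hard at TCP z .0771, the same height as home before the lift (.0773).
- **Last checks:** Knob held at about 27 mm opening with a light 2–6 N downward push, and the jaw is closed on the pot. The tub and tin are where they were, judged by eye.

No check failed. The travel spread of about 1.5 mm is probably tilt and slack at the knob. Seating was judged from the stop height and the pictures, as the pin itself can't be seen.

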